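# Tilt the parts tote so its loose parts gather in the yellow corner, and hold it there

### The arm

A 7-joint arm with a two-finger parallel gripper is mounted at the origin on a cart in front of the work surface, level with it; the furniture and walls round the work are solid. World frame = base frame: x ahead of the robot, y to its left, z up, the work surface at z = 0. Lengths are in m, angles in rad, forces in N, time in s.
With the tool pointing down it reaches from about 0.425 to 0.875 m from the base axis. Payload 8.4 kg.
Tool frame: the origin (TCP) lies midway between the tips of the shut fingers; the grasp point (between the pads) lies 19 mm behind it; z points along the fingers, y is the line along which they close (so a half turn about z gives the same grasp; the last joint's range is limited). The gripper opens to 85 mm and grips with 20 to 120 N. Pads are 22 mm wide; open, the fingers measure 114 mm over their backs; the gripper's body (76 mm by 85 mm) begins 54 mm behind the grasp point. The pads swing forward as they close: fully open they stand 13 mm farther back than shut.
Start: joints at [-1.393, 0.333, 0.04, 1.465, -0.013, 1.343, -0.059], TCP at [0.178, 0.625, 0.2] pointing down, gripper open.
Joint ranges: [-2.58, 2.58], [-0.38, 2.09], [-1.3, 1.39], [0.25, 2.4], [-1.5, 4.64], [0.08, 2.09], [-2.65, 2.65]. Speed limits (rad/s): [2.22, 2.22, 2.79, 2.79, 3.14, 3.14, 3.14].

### API

Orientations are given as a 3x3 rotation matrix whose columns are the frame's x, y, z axes.
In Python, from rig import readout, viewer, manip gives the robot as it stands.
- The arm moves only by the tool step_arm, never from a script. Its arguments are lists of equal length, an entry for each row: "angular": the turn, a rotation vector about the tool's x, y, z in rad, a list of three; "delta_pos": the shift along the tool's x, y, z in m, a list of three; "gripper": the opening, from -1 (shut) to 1 (fully open). A call has exactly 5 rows; each row is the pose to reach, as a shift and turn from the pose commanded when the call began, along the tool's axes at that moment; what a row does not reach only later rows make up. A row lasts 1/12 s, in which the tool goes at most 41.7 mm and 7.16 degrees, less where a joint would pass 70% of its speed; a pose out of reach is approached as far as the arm can. A call with a gripper value outside its range is refused whole. The fingers move at their own pace and stop on an object; "grip_force" is the grip in N (left out, the last holds). Time passes only in rows, so rows that repeat a pose let the fingers close, or fill a call up. It gives the time, the measured TCP pose, the force, the opening and the grip force at its end, in the units of the state.
- readout.get_state(): the state, without advancing time (a new reading comes with each control period).
- viewer.grab_frame(name): name is "scene" or "top"; returns a dict with "image" (384x512x3 uint8, red, green, blue), "depth" (384x512 float32, m along the optical axis (not along the pixel's ray), 0 where there is no reading), "vertical_fov" (degrees; the focal length in pixels is half the picture's height over the tangent of half this angle, whatever the lens; pixels are square), "cx", "cy" (the principal point, pixels), "R" (3x3) and "t" (3): a world point X has camera coordinates R X + t. Camera axes: x right, y down, z forward; pixel columns grow to the right and rows downward; lengths in m; the calibration is good to about 2 mm. A picture is of the moment at which its call begins.
- manip.hand_in(): hands the job in; it is judged then, once.
The state is a dict: "time": time; "qpos": joint angles; "dq": joint speeds; "joint_torque": joint torques, N m; "tool_pos": TCP position; "eef_rot": TCP orientation; "force": force on the tool from outside, world axes, zero at the start; "wrist_torque": the same for the moment, N m; "opening": finger opening in m; "grip_force": force on a finger pad.
Only numpy, scipy, OpenCV 4.12 (cv2) and the standard library are available. Lean on these libraries where they do the work, as an engineer would, in place of code of your own. Each camera call takes 0.05 s, during which the arm holds its last target. There are 200 camera calls.

### The job

Take the blue parts tote by the black grip of its handle and lift it level, well clear of the worktop. Then tilt it, yellow corner lowest, until the two ball bearings and the bushing have slid together into the yellow corner, without spilling any or disturbing the things around. Finish while still holding the tote up in the air, tilted and steady, with the parts lying in that corner: do not put it down or let go.

Things in the scene. Friction and masses are not known exactly. Their poses are not given: they have to be found in the camera images.
- parts_tote: Loose blue open parts tote, 0.28 to 0.46 kg, 180 (x) x 200 (y) mm, walls 3 mm thick, rim at 38 mm, floor 3 mm; origin at the centre of its underside, z up. A fixed handle spans it along its y over x = 0: posts 22 mm wide outside the short sides (y = +-100 to +-106 mm), 75 mm high, with a bar between. Its corner at -x, -y is yellow (floor and walls, 95 mm along both sides).
- tote_grip (a point): Centre of the black rubber grip on the handle bar, 67 mm above the tote's underside, at x = y = 0 of the tote; axes as the tote's. A rounded bar 14 mm wide (tote x), 20 mm high, 100 mm long (tote y), to be pinched across the 14 mm from above, with a firm 40 N or so. Below it the tote is open; the rim is 19 mm lower than the bar's underside.
- tote_yellow_corner (a point): Inner corner point of the yellow corner, on the inner floor: tote frame (-87, -97, 3) mm. The floor is smooth and the parts oiled (friction 0.16 to 0.24): they slide down slopes over 14 degrees, and along the walls into this corner when the tote leans some 25 degrees or more towards it (30 to 35 is sure; swaying it a little loosens a jam).
- tote_corner_x (a point): Inner floor corner next to the yellow one along the tote's x: tote frame (87, -97, 3) mm.
- tote_corner_y (a point): Inner floor corner next to the yellow one along the tote's y: tote frame (-87, 97, 3) mm.
- bearing_1_center (a point): Centre of a loose steel ball bearing, a flat disc 35 mm across and 11 mm high, 60 g, lying in the tote.
- bearing_2_center (a point): Centre of a second such ball bearing, lying in the tote.
- bushing_1_center (a point): Centre of a loose brass flanged bushing, 34 mm across the flange and 28 mm high, 50 g, standing in the tote.
- screw_dish: Round steel dish with screws, 97 mm across, 25 mm high, right of the work; bystander, leave it alone. Origin at the centre of its underside.
- oil_bottle: White oil bottle with a red spout, 43 mm across, 118 mm high, beyond the work at the right; bystander. Origin at the centre of its underside.
- stop_block: Black slot stop block, 22 x 46 x 26 mm, at the near right; bystander. Origin at the centre of its underside.
Things that resemble listed ones, but are neither listed nor needed, are in the scene too. What is shaped like the part that bears bearing_1_center but green is not meant. Leave any turquoise look-alike of the part that bears bearing_2_center alone.

How it is judged:
On the way:
1. the tote is lifted level (within 14 degrees), at least 40 mm up, held by the fingers (height (world z) of tote_grip above 0.107 m and angle between tote_grip's own z axis and vertical below 0.25 rad and contact force between the fingers and parts_tote above 1 N), for 0.2 s.
At the end, for the whole second after the job is handed in: The fingers hold the tote still, tilted 15 to 55 degrees; its yellow corner is at least 20 mm above the worktop and 15 mm lower than both corners next to it; the centres of both bearings and the bushing lie within 100 mm of the inner yellow corner point (contact force between the fingers and parts_tote above 1 N and height (world z) of tote_yellow_corner above 0.02 m and angle between tote_grip's own z axis and vertical between 0.26 and 0.96 rad and angle between tote_grip's own x axis and vertical below 1.4845 rad and angle between tote_grip's own y axis and vertical below 1.4934 rad and linear speed of parts_tote below 0.03 m/s and angular speed of parts_tote below 0.2 rad/s and distance between each of bearing_1_center, bearing_2_center, bushing_1_center and tote_yellow_corner below 0.1 m); the arm keeps its last pose, push and grip.
It fails at once if a part is spilled out of the tote (distance between any of bearing_1_center, bearing_2_center, bushing_1_center and tote_grip above 0.17 m).
It fails at once if a bystander (dish, bottle, stop block) is moved more than 25 mm (distance of any of screw_dish, oil_bottle, stop_block from where it was at the start of the episode above 0.025 m).
It also fails if it takes over 38 s, if anything falls off the work surface, if the arm or the gripper's body presses on something with over 40 N, if the wrist force passes 120 N, or if a joint passes its speed limit or range.

## Working session

There is one attempt and no reset: what is moved stays moved. The work goes in short steps, Python scripts to look and compute and a tool call to move; the robot and the scene stay as the last step left them, time stands still between calls to the robot, and variables do not carry over. Pictures are saved under pics/ and viewed, at most 10 in all, crops included, and the job is handed in when it is done.

Besides the shell and the picture viewer there is one more tool, called after ">>>" by a JSON object that holds its "op" and its "data", one argument or row to a line. step_arm: Moves the arm, as the interface text tells. Its arguments: {"type":"object","properties":{"angular":{"type":"array","items":{"type":"array","items":{"type":"number"}}},"delta_pos":{"type":"array","items":{"type":"array","items":{"type":"number"}}},"gripper":{"type":"array","items":{"type":"number"}},"grip_force":{"type":"number"}},"required":["angular","delta_pos","gripper"]}

```bash
mkdir -p pics; python3 - <<'E'
from rig import readout, viewer
import cv2,numpy as np
s=readout.get_state(); print({k:np.round(v,3).tolist() for k,v in s.items()})
ims=[]
for n in("scene","top"):
    f=viewer.grab_frame(n); np.savez(f"pics/{n}0.npz",**f); cv2.imwrite(f"pics/{n}0.png",f["image"][:,:,::-1]); print(n,f["vertical_fov"],f["cx"],f["cy"],np.round(f["R"],3).tolist(),f["t"])
E
```

```text
{'time': 0.0, 'qpos': [-1.393, 0.334, 0.04, 1.466, -0.013, 1.343, -0.059], 'dq': [-0.001, 0.0, 0.001, 0.0, 0.0, 0.002, -0.002], 'joint_torque': [0.0, -65.857, 1.365, -40.557, 0.017, 0.013, 0.0], 'tool_pos': [0.178, 0.625, 0.199], 'eef_rot': [[-0.962, 0.273, -0.0], [0.273, 0.962, -0.002], [-0.0, -0.002, -1.0]], 'force': [-0.117, 0.13, 0.559], 'wrist_torque': [-0.012, 0.027, -0.005], 'grip_force': 0.0, 'opening': 0.086}
scene 46.82081339151685 255.9958998055472 191.57954309304247 [[-0.615, -0.788, 0.009], [-0.336, 0.252, -0.907], [0.713, -0.561, -0.42]] [0.32034106 0.25676956 0.78742929]
top 51.19386459213121 256.73833843257256 195.14337181219466 [[-0.021, -1.0, -0.005], [-0.997, 0.021, -0.08], [0.08, 0.003, -0.997]] [-0.03924208  0.56957905  1.18385143]
```

View pics/scene0.png

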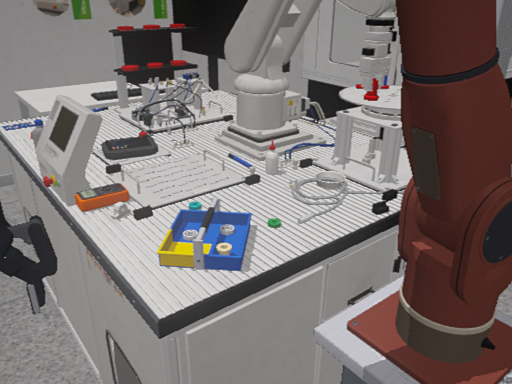

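View pics/top0.png

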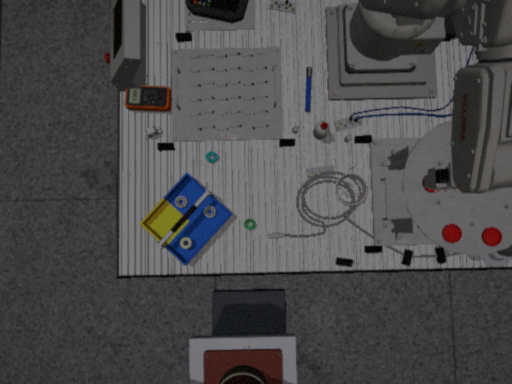

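The tote is at about (188,220) in the top view, with its yellow corner at the left (143,222). The handle runs from (163,243) to (208,196). Next I measure it.

```bash
cat > h.py <<'E'
import numpy as np,cv2
def cloud(f):
    H=f["image"].shape[0]; fl=H/2/np.tan(np.radians(f["vertical_fov"])/2)
    v,u=np.mgrid[:H,:f["image"].shape[1]]; d=f["depth"]
    P=np.stack([(u-f["cx"])/fl*d,(v-f["cy"])/fl*d,d],-1)
    return (P-f["t"])@f["R"]
E
python3 - <<'E'
from h import *
f=np.load("pics/top0.npz"); X=cloud(f); im=f["image"].astype(int)
hsv=cv2.cvtColor(f["image"],cv2.COLOR_RGB2HSV).astype(int)
roi=np.zeros(im.shape[:2],bool); roi[165:275,135:245]=1
z=X[...,2]
print("table z",np.median(z[250:268,240:300]))
b=roi&(z>0.065)&(z<0.09)
print(b.sum()); p=X[b]; print("handle mean",p.mean(0),np.linalg.eigh(np.cov(p[:,:2].T)))
g=b&(hsv[...,2]<70); q=X[g]; print("black",g.sum(),q.mean(0),np.median(q,0))
(c,s,a)=cv2.minAreaRect((p[:,:2]*1000).astype(np.float32)); print(c,s,a)
(c,s,a)=cv2.minAreaRect((q[:,:2]*1000).astype(np.float32)); print("black rect",c,s,a)
t=roi&(z>0.025)&(z<0.045)&(((hsv[...,0]>105)&(hsv[...,0]<130)|(hsv[...,0]>20)&(hsv[...,0]<35))&(hsv[...,1]>130)); p=X[t]
(c,s,a)=cv2.minAreaRect((p[:,:2]*1000).astype(np.float32)); print("rim",t.sum(),c,s,a)
big=cv2.resize(f["image"][160:280,130:260][:,:,::-1],None,fx=5,fy=5,interpolation=cv2.INTER_CUBIC); cv2.imwrite("pics/crop0.png",big[:600,:650])
E
```

```text
table z -0.00034026725342975526
381
handle mean [0.50103454 0.161187   0.07614694] EighResult(eigenvalues=array([1.89011136e-05, 3.83545521e-03]), eigenvectors=array([[-0.68693326, -0.72672051],
       [-0.72672051,  0.68693326]]))
black 179 [0.5018025  0.15984334 0.07738965] [0.50294265 0.16004897 0.07777506]
(501.74810791015625, 161.08346557617188) (21.4577693939209, 212.7056884765625) 46.66022491455078
black rect (504.19891357421875, 157.67459106445312) (14.99258041381836, 203.00816345214844) 45.22794723510742
rim 546 (503.39105224609375, 160.44964599609375) (185.71913146972656, 204.1456298828125) 46.631980895996094
```

View pics/crop0.png

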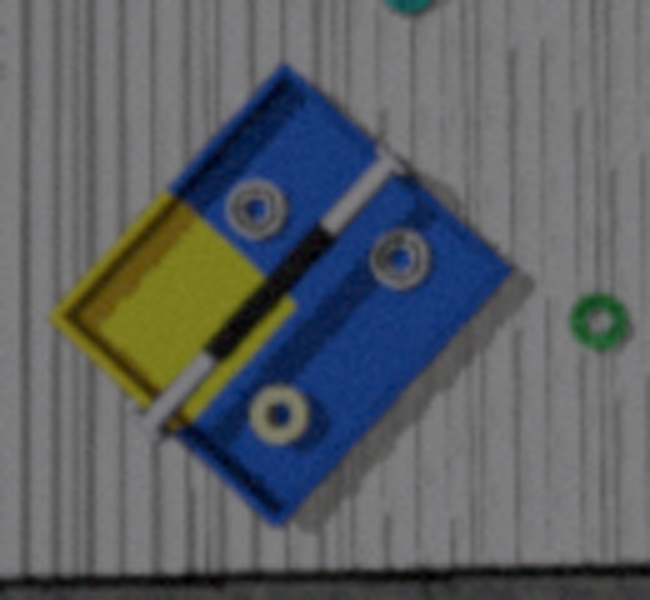

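The handle centre is at (0.502, 0.161), with its top at 0.077 m and a length of about 212 mm, which fits the given sizes. Tote +y is (0.73, -0.69), and the yellow corner points along world +y. I'll move above it now.

>>> {"op": "step_arm", "data": {
  "angular": [
    [0, 0, 0],
    [0, 0, 0],
    [0, 0, 0],
    [0, 0, 0],
    [0, 0, 0]
  ],
  "delta_pos": [
    [-0.02, -0.016, 0],
    [-0.05, -0.04, 0],
    [-0.08, -0.065, 0],
    [-0.11, -0.09, 0],
    [-0.14, -0.115, 0]
  ],
  "gripper": [1, 1, 1, 1, 1],
  "grip_force": 50
}}

```text
time: 0.52
tool_pos: [0.2815, 0.4745, 0.1999]
eef_rot: [[-0.962, 0.273, -0.0], [0.273, 0.962, -0.001], [0.0, -0.001, -1.0]]
force: [0.8, 1.2, 0.4]
opening: 0.0856
grip_force: 0.0
```

>>> {"op": "step_arm", "data": {
  "angular": [
    [0, 0, 0],
    [0, 0, 0],
    [0, 0, 0],
    [0, 0, 0],
    [0, 0, 0]
  ],
  "delta_pos": [
    [-0.03, -0.025, 0],
    [-0.06, -0.05, 0],
    [-0.09, -0.075, 0],
    [-0.12, -0.1, 0],
    [-0.15, -0.125, 0]
  ],
  "gripper": [1, 1, 1, 1, 1]
}}

```text
time: 0.93
tool_pos: [0.3915, 0.3132, 0.2002]
eef_rot: [[-0.962, 0.273, -0.0], [0.273, 0.962, 0.0], [0.0, 0.0, -1.0]]
force: [0.6, 0.5, -0.5]
opening: 0.0854
grip_force: 0.0
```

>>> {"op": "step_arm", "data": {
  "angular": [
    [0, 0, 0.08],
    [0, 0, 0.18],
    [0, 0, 0.28],
    [0, 0, 0.38],
    [0, 0, 0.48]
  ],
  "delta_pos": [
    [-0.03, -0.025, 0],
    [-0.06, -0.05, 0],
    [-0.09, -0.075, 0],
    [-0.12, -0.1, 0],
    [-0.148, -0.118, 0]
  ],
  "gripper": [1, 1, 1, 1, 1]
}}

```text
time: 1.35
tool_pos: [0.5019, 0.1579, 0.2004]
eef_rot: [[-0.722, 0.691, 0.0], [0.691, 0.722, -0.0], [-0.0, -0.0, -1.0]]
force: [0.7, -0.2, -0.5]
opening: 0.0855
grip_force: 0.0
```

>>> {"op": "step_arm", "data": {
  "angular": [
    [0, 0, 0],
    [0, 0, 0],
    [0, 0, 0],
    [0, 0, 0],
    [0, 0, 0]
  ],
  "delta_pos": [
    [0.002, 0.002, 0.02],
    [0.002, 0.002, 0.05],
    [0.002, 0.002, 0.08],
    [0.002, 0.002, 0.1],
    [0.002, 0.002, 0.11]
  ],
  "gripper": [1, 1, 1, 1, 1]
}}

```text
time: 1.77
tool_pos: [0.4992, 0.1631, 0.0873]
eef_rot: [[-0.727, 0.687, -0.004], [0.687, 0.727, -0.002], [0.001, -0.004, -1.0]]
force: [-0.6, -0.5, -0.6]
opening: 0.0851
grip_force: 0.0
```

```bash
python3 - <<'E'
from rig import readout, viewer
import cv2,numpy as np
s=readout.get_state(); print(s["tool_pos"],np.round(s["qpos"],3))
f=viewer.grab_frame("scene"); cv2.imwrite("pics/s1.png",cv2.resize(f["image"][150:290,120:290][:,:,::-1],None,fx=4,fy=4))
E
```

```text
[0.4991615  0.1631015  0.08728597] [-0.814  0.182  0.459  1.921 -0.091  1.063  0.497]
```

View pics/s1.png

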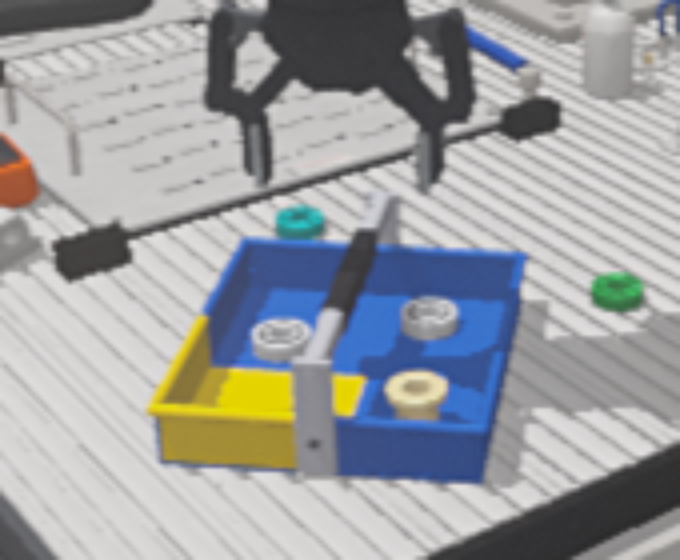

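The fingers straddle the bar, the yellow corner is at the front left as expected, and the parts are where they were. I'll go down and grip.

>>> {"op": "step_arm", "data": {
  "angular": [
    [0, 0, 0],
    [0, 0, 0],
    [0, 0, 0],
    [0, 0, 0],
    [0, 0, 0]
  ],
  "delta_pos": [
    [-0.003, 0, 0.015],
    [-0.003, 0, 0.028],
    [-0.003, 0, 0.035],
    [-0.003, 0, 0.037],
    [-0.003, 0, 0.037]
  ],
  "gripper": [1, 1, 1, 1, 1]
}}

```text
time: 2.23
tool_pos: [0.5033, 0.1621, 0.0537]
eef_rot: [[-0.727, 0.687, 0.0], [0.687, 0.727, -0.0], [-0.0, 0.0, -1.0]]
force: [0.6, 0.4, 0.1]
opening: 0.0854
grip_force: 0.0
```

>>> {"op": "step_arm", "data": {
  "angular": [
    [0, 0, 0],
    [0, 0, 0],
    [0, 0, 0],
    [0, 0, 0],
    [0, 0, 0]
  ],
  "delta_pos": [
    [0, 0, 0],
    [0, 0, 0],
    [0, 0, 0],
    [0, 0, 0],
    [0, 0, 0]
  ],
  "gripper": [0.6, 0.2, -0.2, -0.6, -1],
  "grip_force": 50
}}

```text
time: 2.65
tool_pos: [0.5034, 0.162, 0.0536]
eef_rot: [[-0.727, 0.687, 0.0], [0.687, 0.727, 0.0], [-0.0, 0.0, -1.0]]
force: [-0.0, 0.2, -0.3]
opening: 0.0258
grip_force: 0.0
```

>>> {"op": "step_arm", "data": {
  "angular": [
    [0, 0, 0],
    [0, 0, 0],
    [0, 0, 0],
    [0, 0, 0],
    [0, 0, 0]
  ],
  "delta_pos": [
    [0, 0, 0],
    [0, 0, 0],
    [0, 0, 0],
    [0, 0, 0],
    [0, 0, 0]
  ],
  "gripper": [-1, -1, -1, -1, -1]
}}

```text
time: 3.07
tool_pos: [0.5032, 0.1619, 0.0533]
eef_rot: [[-0.727, 0.687, -0.0], [0.687, 0.727, -0.0], [0.0, -0.0, -1.0]]
force: [0.1, -0.2, 0.9]
opening: -0.0004
grip_force: 0.0
```

The fingers shut fully with no force, so they missed the grip. I'll look.

```bash
python3 - <<'E'
from rig import readout, viewer
import cv2,numpy as np
s=readout.get_state(); print(s["tool_pos"],s["opening"],s["grip_force"])
f=viewer.grab_frame("scene"); np.savez("pics/s2.npz",**f)
g=viewer.grab_frame("top"); np.savez("pics/t2.npz",**g)
a=cv2.resize(f["image"][140:290,120:290],(680,600))[:,:,::-1]
b=cv2.resize(g["image"][160:280,130:260],(650,600))[:,:,::-1]
cv2.imwrite("pics/s2.png",cv2.resize(np.hstack([a,b]),(800,361)))
E
```

```text
[0.50320586 0.16187995 0.05329926] -0.0003932849884385618 0.0
```

View pics/s2.png

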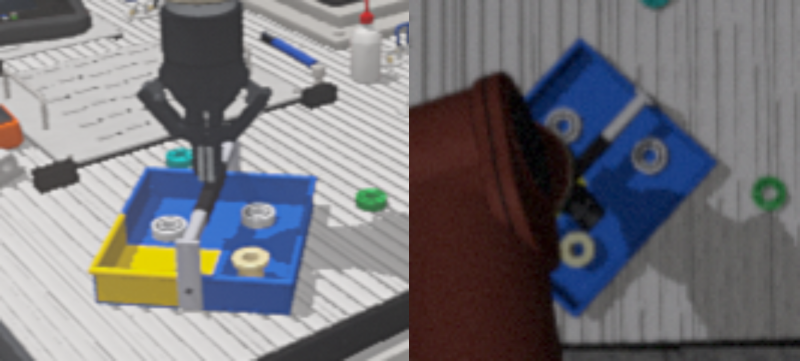

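```bash
python3 - <<'E'
from h import *
f=np.load("pics/s2.npz"); H=384; fl=H/2/np.tan(np.radians(f["vertical_fov"])/2)
def proj(f,P):
    H=384; fl=H/2/np.tan(np.radians(f["vertical_fov"])/2); c=f["R"]@np.array(P)+f["t"]; return np.round([c[0]/c[2]*fl+f["cx"],c[1]/c[2]*fl+f["cy"]],1)
print("tcp at",proj(f,[.5032,.1619,.0533]),"grip c",proj(f,[.502,.161,.067]))
X=cloud(f); np.set_printoptions(precision=3,suppress=True)
for v in range(190,240,3):
    print(v,[ (X[v,u]*1000).astype(int).tolist() for u in (200,204,207,210)], f["image"][v,207])
f0=np.load("pics/scene0.npz"); X0=cloud(f0)
m=(X0[...,2]>.066)&(X0[...,2]<.09)&(abs(X0[...,0]-.5)<.11)&(abs(X0[...,1]-.16)<.11)
p=X0[m]; print("scene handle",m.sum(),p.mean(0),cv2.minAreaRect((p[:,:2]*1000).astype(np.float32)))
big=cv2.resize(f["image"][180:280,150:260][:,:,::-1],None,fx=6,fy=6,interpolation=cv2.INTER_CUBIC); cv2.imwrite("pics/s2b.png",big)
E
```

```text
tcp at [206.1 225.9] grip c [206.4 220.8]
190 [[494, 178, 153], [511, 158, 141], [484, 166, 153], [481, 160, 153]] [58 59 63]
193 [[498, 176, 143], [512, 157, 133], [491, 162, 142], [484, 159, 144]] [59 59 64]
196 [[501, 175, 134], [503, 163, 131], [489, 163, 136], [485, 158, 136]] [60 60 64]
199 [[499, 176, 128], [500, 165, 125], [490, 164, 128], [482, 160, 130]] [58 59 62]
202 [[506, 173, 117], [496, 168, 120], [490, 164, 121], [490, 156, 118]] [124 126 128]
205 [[506, 173, 110], [498, 167, 111], [489, 165, 114], [488, 157, 112]] [122 124 127]
208 [[506, 173, 102], [498, 167, 103], [493, 163, 104], [488, 158, 104]] [126 127 130]
211 [[507, 173, 94], [495, 170, 98], [490, 165, 98], [491, 156, 95]] [129 132 135]
214 [[600, 119, 30], [497, 169, 89], [493, 163, 89], [510, 145, 76]] [133 135 138]
217 [[601, 119, 21], [501, 167, 79], [498, 161, 78], [505, 148, 71]] [59 58 62]
220 [[601, 120, 12], [490, 174, 78], [489, 166, 76], [504, 149, 64]] [68 67 70]
223 [[601, 120, 3], [478, 181, 78], [481, 172, 74], [583, 101, 5]] [62 60 62]
226 [[474, 194, 77], [467, 188, 77], [479, 173, 67], [571, 109, 4]] [56 52 51]
229 [[464, 201, 76], [461, 192, 74], [569, 120, 0], [559, 117, 4]] [ 56  78 142]
232 [[451, 208, 77], [458, 194, 68], [552, 130, 3], [547, 124, 3]] [ 59 107 194]
235 [[441, 214, 76], [542, 145, 4], [540, 138, 3], [537, 130, 1]] [ 59 117 206]
238 [[431, 220, 76], [532, 151, 3], [529, 145, 2], [522, 140, 3]] [ 62 117 206]
scene handle 347 [0.491 0.17  0.075] ((503.9627380371094, 158.6671142578125), (21.669540405273438, 212.98275756835938), 46.171234130859375)
```

View pics/s2b.png

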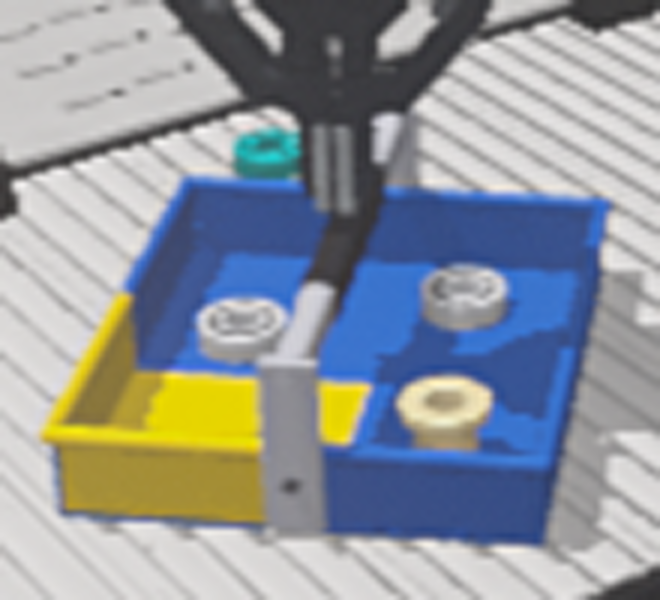

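The cloud puts the closed fingertips at about z = 0.084, above the bar (0.077), while the reported TCP is 0.053. So the real tool is about 31 mm higher than reported, and x and y agree. I'll open, go down about 35 mm further, and check the depth before closing.

>>> {"op": "step_arm", "data": {
  "angular": [
    [0, 0, 0],
    [0, 0, 0],
    [0, 0, 0],
    [0, 0, 0],
    [0, 0, 0]
  ],
  "delta_pos": [
    [0, 0, 0],
    [0, 0, 0],
    [0, 0, 0],
    [0, 0, 0],
    [0, 0, 0]
  ],
  "gripper": [1, 1, 1, 1, 1]
}}

```text
time: 3.58
tool_pos: [0.5032, 0.1619, 0.0533]
eef_rot: [[-0.727, 0.687, -0.0], [0.687, 0.727, -0.0], [-0.0, -0.0, -1.0]]
force: [0.4, -0.1, 0.3]
opening: 0.0606
grip_force: 0.0
```

>>> {"op": "step_arm", "data": {
  "angular": [
    [0, 0, 0],
    [0, 0, 0],
    [0, 0, 0],
    [0, 0, 0],
    [0, 0, 0]
  ],
  "delta_pos": [
    [0, 0, 0],
    [0, 0, 0.005],
    [0, 0, 0.012],
    [0, 0, 0.018],
    [0, 0, 0.02]
  ],
  "gripper": [1, 1, 1, 1, 1]
}}

```text
time: 4.0
tool_pos: [0.5024, 0.1616, 0.0318]
eef_rot: [[-0.727, 0.687, -0.002], [0.687, 0.727, -0.001], [0.001, -0.002, -1.0]]
force: [0.1, -0.7, 0.2]
opening: 0.0852
grip_force: 0.0
```

>>> {"op": "step_arm", "data": {
  "angular": [
    [0, 0, 0],
    [0, 0, 0],
    [0, 0, 0],
    [0, 0, 0],
    [0, 0, 0]
  ],
  "delta_pos": [
    [0, 0, 0.003],
    [0, 0, 0.007],
    [0, 0, 0.011],
    [0, 0, 0.014],
    [0, 0, 0.014]
  ],
  "gripper": [1, 1, 1, 1, 1]
}}

```text
time: 4.42
tool_pos: [0.5028, 0.1617, 0.0186]
eef_rot: [[-0.727, 0.687, -0.001], [0.687, 0.727, -0.001], [0.0, -0.001, -1.0]]
force: [-1.1, 0.2, -1.0]
opening: 0.0858
grip_force: 0.0
```

```bash
python3 - <<'E'
from rig import readout, viewer
import cv2,numpy as np
s=readout.get_state(); print(s["tool_pos"],s["opening"],s["force"])
f=viewer.grab_frame("scene"); np.savez("pics/s3.npz",**f)
cv2.imwrite("pics/s3.png",cv2.resize(f["image"][180:280,150:260][:,:,::-1],None,fx=6,fy=6,interpolation=cv2.INTER_CUBIC))
E
```

```text
[0.50280998 0.16173505 0.01861289] 0.08584591726518771 [-1.09999912  0.17975211 -1.04198696]
```

View pics/s3.png

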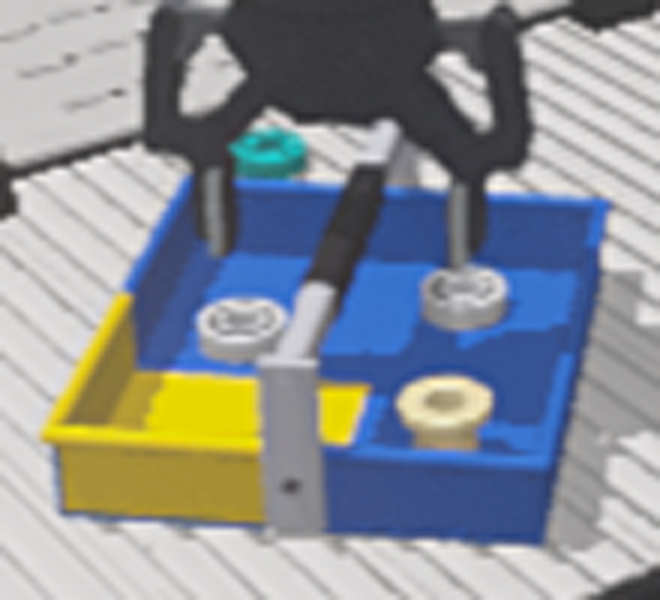

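The fingers straddle the grip, with the tips (about (217,250) and (460,265) in the crop) beside the bar and clear of the bearings. I'll close now.

>>> {"op": "step_arm", "data": {
  "angular": [
    [0, 0, 0],
    [0, 0, 0],
    [0, 0, 0],
    [0, 0, 0],
    [0, 0, 0]
  ],
  "delta_pos": [
    [0, 0, 0],
    [0, 0, 0],
    [0, 0, 0],
    [0, 0, 0],
    [0, 0, 0]
  ],
  "gripper": [0.6, 0.2, -0.2, -0.6, -1],
  "grip_force": 50
}}

```text
time: 4.88
tool_pos: [0.5033, 0.162, 0.0194]
eef_rot: [[-0.727, 0.687, 0.0], [0.687, 0.727, 0.0], [-0.0, 0.0, -1.0]]
force: [0.9, -0.4, -0.4]
opening: 0.0257
grip_force: 0.0
```

>>> {"op": "step_arm", "data": {
  "angular": [
    [0, 0, 0],
    [0, 0, 0],
    [0, 0, 0],
    [0, 0, 0],
    [0, 0, 0]
  ],
  "delta_pos": [
    [0, 0, 0],
    [0, 0, 0],
    [0, 0, 0],
    [0, 0, 0],
    [0, 0, 0]
  ],
  "gripper": [-1, -1, -1, -1, -1]
}}

```text
time: 5.3
tool_pos: [0.5034, 0.1621, 0.0196]
eef_rot: [[-0.727, 0.687, 0.0], [0.687, 0.727, 0.0], [-0.0, 0.0, -1.0]]
force: [-1.1, -1.1, 4.2]
opening: 0.0127
grip_force: 50.1
```

Gripped: 50 N at an opening of 13 mm. I'll lift gently.

>>> {"op": "step_arm", "data": {
  "angular": [
    [0, 0, 0],
    [0, 0, 0],
    [0, 0, 0],
    [0, 0, 0],
    [0, 0, 0]
  ],
  "delta_pos": [
    [0, 0, -0.003],
    [0, 0, -0.009],
    [0, 0, -0.017],
    [0, 0, -0.027],
    [0, 0, -0.037]
  ],
  "gripper": [-1, -1, -1, -1, -1]
}}

```text
time: 5.72
tool_pos: [0.5031, 0.1618, 0.0573]
eef_rot: [[-0.727, 0.687, -0.0], [0.687, 0.727, -0.0], [-0.0, -0.0, -1.0]]
force: [-0.5, 0.4, -4.3]
opening: 0.013
grip_force: 48.9
```

>>> {"op": "step_arm", "data": {
  "angular": [
    [0, 0, 0],
    [0, 0, 0],
    [0, 0, 0],
    [0, 0, 0],
    [0, 0, 0]
  ],
  "delta_pos": [
    [0, 0, -0.01],
    [0, 0, -0.02],
    [0, 0, -0.03],
    [0, 0, -0.04],
    [0, 0, -0.05]
  ],
  "gripper": [-1, -1, -1, -1, -1]
}}

```text
time: 6.13
tool_pos: [0.5032, 0.1619, 0.1075]
eef_rot: [[-0.727, 0.687, 0.0], [0.687, 0.727, 0.0], [-0.0, 0.0, -1.0]]
force: [0.6, -0.4, -5.1]
opening: 0.0131
grip_force: 48.9
```

>>> {"op": "step_arm", "data": {
  "angular": [
    [0, 0, 0],
    [0, 0, 0],
    [0, 0, 0],
    [0, 0, 0],
    [0, 0, 0]
  ],
  "delta_pos": [
    [0, 0, -0.01],
    [0, 0, -0.02],
    [0, 0, -0.03],
    [0, 0, -0.04],
    [0, 0, -0.05]
  ],
  "gripper": [-1, -1, -1, -1, -1]
}}

```text
time: 6.55
tool_pos: [0.5032, 0.1619, 0.1573]
eef_rot: [[-0.727, 0.687, -0.0], [0.687, 0.727, -0.0], [-0.0, -0.0, -1.0]]
force: [-0.5, 0.3, -4.2]
opening: 0.0134
grip_force: 48.9
```

>>> {"op": "step_arm", "data": {
  "angular": [
    [0, 0, 0],
    [0, 0, 0],
    [0, 0, 0],
    [0, 0, 0],
    [0, 0, 0]
  ],
  "delta_pos": [
    [0, 0, -0.009],
    [0, 0, -0.015],
    [0, 0, -0.018],
    [0, 0, -0.02],
    [0, 0, -0.02]
  ],
  "gripper": [-1, -1, -1, -1, -1]
}}

```text
time: 6.97
tool_pos: [0.5032, 0.1619, 0.1764]
eef_rot: [[-0.727, 0.687, 0.0], [0.687, 0.727, -0.0], [-0.0, -0.0, -1.0]]
force: [-0.2, 0.4, -4.4]
opening: 0.0136
grip_force: 48.9
```

```bash
python3 - <<'E'
from rig import readout, viewer
import cv2,numpy as np
s=readout.get_state(); print(s["tool_pos"],s["opening"],s["force"],np.round(s["qpos"],3))
f=viewer.grab_frame("scene"); np.savez("pics/s4.npz",**f)
cv2.imwrite("pics/s4.png",cv2.resize(f["image"][120:280,110:290][:,:,::-1],None,fx=3,fy=3,interpolation=cv2.INTER_CUBIC))
E
```

```text
[0.50322518 0.16191883 0.17643611] 0.013585887398087058 [-0.2129262   0.35504548 -4.4164826 ] [-0.829  0.097  0.466  1.813 -0.046  1.242  0.464]
```

View pics/s4.png

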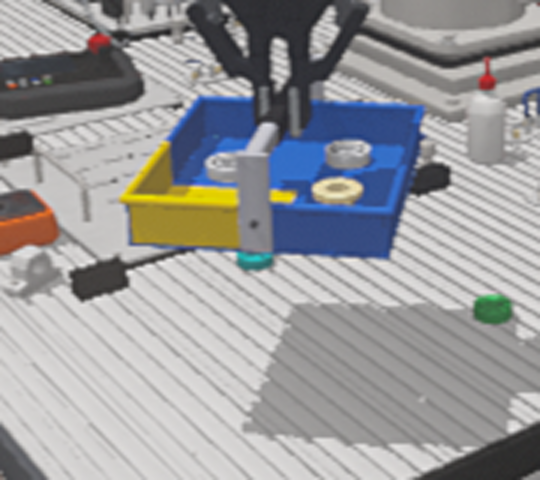

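The tote is level and clear, with the parts in it. I'll tilt slowly toward the yellow corner (world +y), pausing near 20 degrees.

>>> {"op": "step_arm", "data": {
  "angular": [
    [0.01, -0.01, 0],
    [0.03, -0.03, 0],
    [0.055, -0.055, 0],
    [0.08, -0.08, 0],
    [0.105, -0.105, 0]
  ],
  "delta_pos": [
    [0, 0, 0],
    [0, 0, 0],
    [0, 0, 0],
    [0, 0, 0],
    [0, 0, 0]
  ],
  "gripper": [-1, -1, -1, -1, -1]
}}

```text
time: 7.43
tool_pos: [0.5031, 0.162, 0.176]
eef_rot: [[-0.727, 0.687, 0.004], [0.679, 0.719, -0.15], [-0.106, -0.106, -0.989]]
force: [-0.7, -0.2, -5.0]
opening: 0.0128
grip_force: 48.9
```

>>> {"op": "step_arm", "data": {
  "angular": [
    [0.025, -0.025, 0],
    [0.05, -0.05, 0],
    [0.075, -0.075, 0],
    [0.095, -0.095, 0],
    [0.11, -0.11, 0]
  ],
  "delta_pos": [
    [0, 0, 0],
    [0, 0, 0],
    [0, 0, 0],
    [0, 0, 0],
    [0, 0, 0]
  ],
  "gripper": [-1, -1, -1, -1, -1]
}}

```text
time: 7.85
tool_pos: [0.503, 0.1625, 0.1759]
eef_rot: [[-0.727, 0.687, 0.008], [0.653, 0.695, -0.302], [-0.213, -0.214, -0.953]]
force: [-0.5, -0.5, -4.6]
opening: 0.0132
grip_force: 49.0
```

>>> {"op": "step_arm", "data": {
  "angular": [
    [0.01, -0.01, 0],
    [0.02, -0.02, 0],
    [0.03, -0.03, 0],
    [0.04, -0.04, 0],
    [0.05, -0.05, 0]
  ],
  "delta_pos": [
    [0, 0, 0],
    [0, 0, 0],
    [0, 0, 0],
    [0, 0, 0],
    [0, 0, 0]
  ],
  "gripper": [-1, -1, -1, -1, -1]
}}

```text
time: 8.27
tool_pos: [0.5033, 0.1617, 0.1764]
eef_rot: [[-0.725, 0.688, 0.01], [0.638, 0.677, -0.367], [-0.26, -0.259, -0.93]]
force: [0.1, 0.1, -4.2]
opening: 0.0132
grip_force: 49.0
```

>>> {"op": "step_arm", "data": {
  "angular": [
    [0.015, -0.015, 0],
    [0.035, -0.035, 0],
    [0.06, -0.06, 0],
    [0.085, -0.085, 0],
    [0.105, -0.105, 0]
  ],
  "delta_pos": [
    [0, 0, 0],
    [0, 0, 0],
    [0, 0, 0],
    [0, 0, 0],
    [0, 0, 0]
  ],
  "gripper": [-1, -1, -1, -1, -1]
}}

```text
time: 8.68
tool_pos: [0.503, 0.1627, 0.176]
eef_rot: [[-0.725, 0.688, 0.015], [0.59, 0.632, -0.503], [-0.355, -0.356, -0.864]]
force: [-0.6, -0.0, -5.0]
opening: 0.0134
grip_force: 49.6
```

>>> {"op": "step_arm", "data": {
  "angular": [
    [0.01, -0.01, 0],
    [0.02, -0.02, 0],
    [0.03, -0.03, 0],
    [0.035, -0.035, 0],
    [0.035, -0.035, 0]
  ],
  "delta_pos": [
    [0, 0, 0],
    [0, 0, 0],
    [0, 0, 0],
    [0, 0, 0],
    [0, 0, 0]
  ],
  "gripper": [-1, -1, -1, -1, -1]
}}

```text
time: 9.1
tool_pos: [0.5032, 0.162, 0.1762]
eef_rot: [[-0.724, 0.69, 0.015], [0.573, 0.614, -0.542], [-0.383, -0.384, -0.84]]
force: [0.4, -0.2, -4.7]
opening: 0.013
grip_force: 49.6
```

```bash
python3 - <<'E'
from rig import readout, viewer
import cv2,numpy as np
s=readout.get_state(); print(s["tool_pos"],s["opening"],s["force"],np.round(s["qpos"],3))
f=viewer.grab_frame("scene"); np.savez("pics/s5.npz",**f)
g=viewer.grab_frame("top"); np.savez("pics/t5.npz",**g)
a=cv2.resize(f["image"][110:290,100:300],(600,540))[:,:,::-1]
b=cv2.resize(g["image"][130:290,70:250],(600,540))[:,:,::-1]
cv2.imwrite("pics/s5.png",cv2.resize(np.hstack([a,b]),(800,360)))
E
```

```text
[0.50315229 0.16204195 0.17615358] 0.012992667497452749 [ 0.43157221 -0.18929999 -4.74979291] [-1.046  0.352  0.409  1.66   0.325  1.505  0.099]
```

View pics/s5.png

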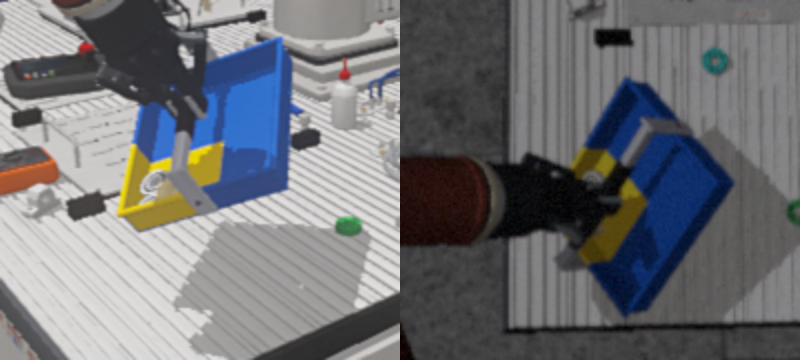

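The tote is tilted about 33 degrees and the rings show in the yellow corner at (150,183) in the left half. I'll check numerically in the tote frame.

```bash
cat > m.py <<'E'
from h import *; import sys
from rig import readout
from scipy import ndimage
s=readout.get_state(); R=np.array(s["eef_rot"]); T=np.stack([-R[:,1],-R[:,0],-R[:,2]],1)
def meas(fn,off):
    f=np.load(fn); X=cloud(f); g=np.array(s["tool_pos"])-.019*R[:,2]+off
    L=((X-g)@T+[0,0,.067])*1000
    hsv=cv2.cvtColor(f["image"],cv2.COLOR_RGB2HSV).astype(int)
    ins=(f["depth"]>0)&(abs(L[...,0])<92)&(abs(L[...,1])<102)
    blue=ins&(hsv[...,0]>105)&(hsv[...,0]<130)&(hsv[...,1]>130)&(abs(L[...,0])<80)&(abs(L[...,1])<90)&(L[...,2]<25)
    A=np.c_[L[blue][:,:2],np.ones(blue.sum())]; c=np.linalg.lstsq(A,L[blue][:,2],rcond=None)[0]
    print(fn,"floor med z",np.median(L[blue][:,2]),"plane",c)
    sat=hsv[...,1]; m=ins&(L[...,2]>5)&(L[...,2]<45)&(L[...,0]<60)&(sat<110)
    l,n=ndimage.label(m)
    for i in range(1,n+1):
        p=L[l==i]
        if len(p)>12: print("part?",len(p),np.round(np.median(p,0)),np.round(p.min(0)),np.round(p.max(0)),"hsv",np.median(hsv[l==i],0))
if __name__=="__main__":
    k=sys.argv[1]
    for n in "st": meas(f"pics/{n}{k}.npz",np.array([0,0,.031]))
E
python3 m.py 5; python3 - <<'E'
E
```

```text
pics/s5.npz floor med z 6.072185384474564 plane [0.05690031 0.02101158 6.13770288]
part? 14 [-6. 94. 42.] [-13.  91.  40.] [ 4. 97. 45.] hsv [120.5  15.5 130.5]
part? 180 [-76. -69.  17.] [-92. -99.   5.] [-33. -23.  36.] hsv [ 24.5  11.  171. ]
pics/t5.npz floor med z 8.108168790557167 plane [0.04000679 0.02635637 8.43522235]
part? 61 [-8. 95. 26.] [-34.  89.   6.] [ 1. 98. 44.] hsv [120.  18.  69.]
part? 38 [-83. -43.  18.] [-92. -58.   8.] [-70. -37.  21.] hsv [82.5  5.5 85. ]
```

Everything loose is in the yellow quarter. I'll sway a little and tilt slightly more to settle the parts fully.

>>> {"op": "step_arm", "data": {
  "angular": [
    [0.02, -0.02, 0],
    [0.06, -0.01, 0],
    [0.09, 0.0, 0],
    [0.07, -0.03, 0],
    [0.03, -0.06, 0]
  ],
  "delta_pos": [
    [0, 0, 0],
    [0, 0, 0],
    [0, 0, 0],
    [0, 0, 0],
    [0, 0, 0]
  ],
  "gripper": [-1, -1, -1, -1, -1]
}}

```text
time: 9.62
tool_pos: [0.504, 0.1618, 0.1756]
eef_rot: [[-0.722, 0.691, 0.039], [0.539, 0.596, -0.596], [-0.435, -0.409, -0.802]]
force: [-0.3, -0.1, -4.6]
opening: 0.0134
grip_force: 49.6
```

>>> {"op": "step_arm", "data": {
  "angular": [
    [-0.03, -0.03, 0],
    [-0.02, -0.02, 0],
    [0.0, 0.0, 0],
    [0.01, 0.01, 0],
    [0.01, 0.01, 0]
  ],
  "delta_pos": [
    [0, 0, 0],
    [0, 0, 0],
    [0, 0, 0],
    [0, 0, 0],
    [0, 0, 0]
  ],
  "gripper": [-1, -1, -1, -1, -1]
}}

```text
time: 10.03
tool_pos: [0.5043, 0.1613, 0.1764]
eef_rot: [[-0.721, 0.693, 0.021], [0.548, 0.589, -0.595], [-0.424, -0.417, -0.804]]
force: [0.3, -1.7, -4.5]
opening: 0.0132
grip_force: 49.6
```

>>> {"op": "step_arm", "data": {
  "angular": [
    [0, 0, 0],
    [0, 0, 0],
    [0, 0, 0],
    [0, 0, 0],
    [0, 0, 0]
  ],
  "delta_pos": [
    [0, 0, 0],
    [0, 0, 0],
    [0, 0, 0],
    [0, 0, 0],
    [0, 0, 0]
  ],
  "gripper": [-1, -1, -1, -1, -1]
}}

```text
time: 10.45
tool_pos: [0.5032, 0.1619, 0.1763]
eef_rot: [[-0.723, 0.691, 0.024], [0.546, 0.591, -0.594], [-0.424, -0.416, -0.804]]
force: [-0.0, 0.8, -4.8]
opening: 0.013
grip_force: 49.6
```

```bash
python3 - <<'E'
from rig import readout, viewer
import cv2,numpy as np
s=readout.get_state(); print(s["tool_pos"],s["opening"],s["force"],np.round(s["qpos"],3),np.abs(s["dq"]).max())
f=viewer.grab_frame("scene"); np.savez("pics/s6.npz",**f)
g=viewer.grab_frame("top"); np.savez("pics/t6.npz",**g)
a=cv2.resize(f["image"][170:240,145:235],(720,560),interpolation=cv2.INTER_CUBIC)[:,:,::-1]
cv2.imwrite("pics/s6.png",a)
E
python3 m.py 6
```

```text
[0.50315134 0.16193278 0.17631062] 0.012976994637649435 [-0.04401126  0.81739983 -4.84467588] [-1.07   0.384  0.411  1.649  0.357  1.531  0.073] 0.0022955300493013183
pics/s6.npz floor med z 7.068564628713303 plane [0.04960375 0.02263684 7.2364298 ]
part? 173 [-78. -68.  18.] [ -92. -100.    7.] [-37. -25.  38.] hsv [ 25.  12. 169.]
pics/t6.npz floor med z 9.374372712957047 plane [0.04422687 0.02760331 9.66295773]
part? 63 [-9. 94. 26.] [-32.  87.   9.] [ 1. 96. 45.] hsv [120.  17.  72.]
part? 29 [-84. -46.  19.] [-92. -61.   9.] [-75. -39.  22.] hsv [105.   6.  85.]
part? 24 [-36. -85.  20.] [-48. -90.  11.] [-30. -80.  34.] hsv [20.  95.5 75.5]
```

View pics/s6.png

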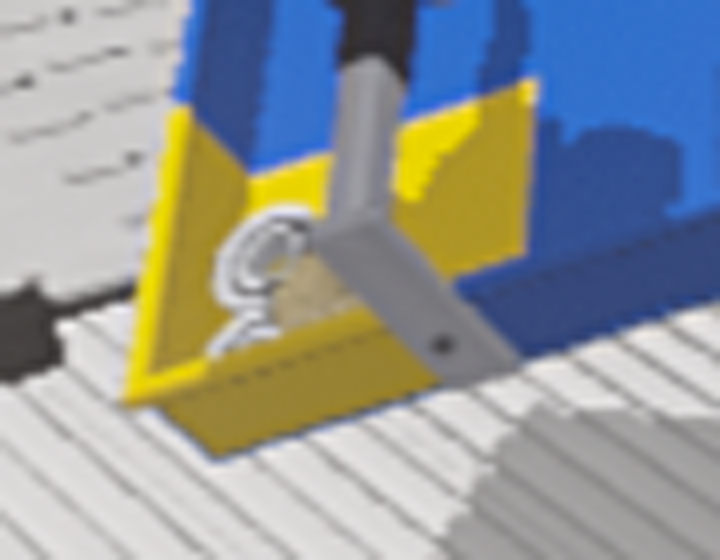

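The picture shows one bearing at (262,255), the second in the corner at (240,335) and the brass bushing beside it at (315,290). All lie well within 100 mm of the corner. The tilt is about 36 degrees, the corner is about 95 mm up, and the arm is still.

```bash
python3 -c "
from rig import manip
print(manip.hand_in())"
```

```text
the job is handed in; nothing more can be done
None
```

I handed the job in with the tote held up and steady at about 36° with the yellow corner lowest, and both bearings and the bushing lying in that corner; no pass/fail verdict was returned.

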